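# Set the code on the welding bay's lock box

### The arm

A 6-joint arm with a two-finger parallel gripper is mounted at the origin on the work surface. World frame = base frame: x ahead of the robot, y to its left, z up, the work surface at z = 0. Lengths are in m, angles in rad, forces in N, time in s.
With the tool pointing down it reaches from about 0.275 to 0.875 m from the base axis. Payload 12.5 kg.
Tool frame: the origin (TCP) lies on the mounting face of the last link; the fingertips stand 173 mm ahead of it and the grasp point (between the pads) lies 155 mm ahead of it (robot.pinch_z is the distance from the TCP to the grasp point, in m); z points along the fingers, y is the line along which they close (so a half turn about z gives the same grasp; the last joint's range is limited). The gripper opens to 85 mm and grips with 20 to 120 N. Pads are 22 mm wide; open, the fingers measure 114 mm over their backs; the gripper's body (76 mm by 85 mm) begins 54 mm behind the grasp point. The pads swing forward as they close: fully open they stand 13 mm farther back than shut.
Start: joints at [-1.354, 0.351, 1.652, -0, 1.139, -0.085], TCP at [0.164, -0.525, 0.405] pointing down, gripper open.
Joint ranges: [-2.75, 2.75], [-0.79, 2.1], [0.01, 2.65], [-1.57, 4.71], [0.07, 3.14], [-2.87, 2.87]. Speed limits (rad/s): [2.22, 2.22, 2.79, 3.14, 3.14, 3.14].

### API

Orientations are given as a 3x3 rotation matrix whose columns are the frame's x, y, z axes.
In Python, from bench import robot gives the robot as it stands.
- The arm moves only by the tool jog_arm, never from a script. Its argument "steps" is one flat list of numbers, 4 for each row, row after row: the shift along the world's x, y, z in cm, then the turn about the world's z in rad. A call has 1 to 5 rows; each row is the pose to reach, as a shift and turn from the pose commanded when the call began; what a row does not reach only later rows make up. A row lasts 1/12 s, in which the tool goes at most 41.7 mm and 7.16 degrees, less where a joint would pass 70% of its speed; a pose out of reach is approached as far as the arm can. A call with a gripper value outside its range is refused whole. "fingers" is the finger opening in cm, from 0 to 8.54, set as the call begins (left out, the last holds). The fingers move at their own pace and stop on an object; "newtons" is the grip in N (left out, the last holds). Time passes only in rows, so rows that repeat a pose let the fingers close. It gives the time, the measured TCP pose, the force, the opening and the grip force at its end, in the units of the state.
- robot.sense(): the state, without advancing time (a new reading comes with each control period).
- robot.capture(name): name is "scene" or "top"; returns a dict with "pixels" (384x512x3 uint8, blue, green, red), "range_z" (384x512 float32, m along the optical axis (not along the pixel's ray), 0 where there is no reading), "fx", "fy", "cx", "cy" (pixels), "D" ([k1, k2, p1, p2, k3] as OpenCV has them; the pictures are not rectified), "extrinsics" (4x4, takes a point from world to camera coordinates). Camera axes: x right, y down, z forward; pixel columns grow to the right and rows downward; lengths in m; the calibration is good to about 2 mm. A picture is of the moment at which its call begins.
- robot.job_done(): hands the job in; it is judged then, once.
The state is a dict: "clock": time; "joints": joint angles; "joint_velocities": joint speeds; "effort": joint torques, N m; "eef_pos": TCP position; "eef_rot": TCP orientation; "ft_force": force on the tool from outside, world axes, zero at the start; "torque": the same for the moment, N m; "width": opening from 0.0 (shut) to 1.0 (fully open); "finger_force": force on a finger pad.
Only numpy, scipy, OpenCV 4.12 (cv2) and the standard library are available. Lean on these libraries where they do the work, as an engineer would, in place of code of your own. Each camera call takes 0.05 s, during which the arm holds its last target. There are 200 camera calls.

### The job

Set the code on the grey steel lock box: first turn the larger of its two dials until its pointer is at the two-dot mark, then turn the smaller dial until its pointer is at the one-dot mark, and let go. Leave the round knob of the black welding remote control as it is.

Things in the scene. Friction and masses are not known exactly. Their poses are not given: they have to be found in the camera images.
- lockbox: Grey steel box fixed to the bench, 160 (x) by 290 (y) by 90 mm high. Origin: centre of its underside; +x to its hasp side, away from the robot. Two black dials on the lid turn about upright axes. On the lid round each dial, on the hasp side, are three marks of black dots 52 degrees apart: one dot (towards the box's -y), two dots (middle, along +x from the axis), three dots (towards +y).
- large_dial (a joint): Axis at (-15, 72) mm in the box frame. Disc 60 mm across, top 102 mm over the bench; on it a grip bar 57 long, 16 wide, up to 138 mm over the bench: pinch its width at 130 mm. White line and nose mark the bar's pointer end. Value: pointer angle in rad from box +x, counterclockwise from above: -0.9 one dot, 0 two, 0.9 three; stops at -1.4, 1.4. Starts -1.25 to -0.5; stays where left; 0.06 N m.
- small_dial (a joint): Axis at (-15, -72) mm in the box frame. Disc 40 mm across; grip bar 38 mm long, 14 wide, same heights and pointer as the large dial: pinch its width at 130 mm over the bench. Value: pointer angle in rad from box +x, counterclockwise from above: -0.9 one dot, 0 two dots, 0.9 three; stops at -1.4 and 1.4. Starts -0.4 to 0.4; stays where left; 0.06 N m to turn.
- remote_knob (a joint): Angle (rad) of the round grey knob (48 mm across its foot, 26 mm high) on the black remote control, a fixed box of 110 by 150 by 60 mm that stands to the left or the right of the lock box; counterclockwise from above, 0 at the start. Not to be turned.
There are look-alikes about, which are no part of the job. Of the things shaped like the part that bears remote_knob, the black one is meant.

How it is judged:
On the way, in this order (a step that is already met when the one before it is completed fails the run):
1. the large dial's pointer stands at the two-dot mark (within 0.2 rad) (value of joint large_dial between -0.2 and 0.2 rad), for 0.3 s.
2. then the small dial's pointer stands at the one-dot mark (within 0.2 rad) (value of joint small_dial between -1.1 and -0.7 rad), for 0.3 s.
At the end, for the whole second after the job is handed in: The large dial's pointer is within 0.2 rad of the two-dot mark, the small dial's within 0.2 rad of the one-dot mark, and the remote control's knob is within 0.2 rad of its start (all of step 1 and all of step 2 and value of joint remote_knob between -0.2 and 0.2 rad); the robot touches nothing.
It fails at once if the remote control's knob is turned by more than 0.2 rad (value of joint remote_knob above 0.2 rad or value of joint remote_knob below -0.2 rad).
It also fails if it takes over 45 s, if anything falls off the work surface, if the arm or the gripper's body presses on something with over 40 N, if the wrist force passes 120 N, or if a joint passes its speed limit or range.

## Working session

There is one attempt and no reset: what is moved stays moved. The work goes in short steps, Python scripts to look and compute and a tool call to move; the robot and the scene stay as the last step left them, time stands still between calls to the robot, and variables do not carry over. Pictures are saved under pics/ and viewed, at most 10 in all, crops included, and the job is handed in when it is done.

Besides the shell and the picture viewer there is one more tool, called after "Request:" as a command line: name --argument value ..., lists and objects as JSON in quotes. jog_arm: Moves the arm, as the interface text tells. Its arguments: {"type":"object","properties":{"steps":{"type":"array"},"fingers":{"type":"number"},"newtons":{"type":"number"}},"required":["steps"]}

```bash
mkdir -p pics; cat > h.py <<'E'
import numpy as np, cv2
from bench import robot
def cap(n):
    c=robot.capture(n); c['K']=np.array([[c['fx'],0,c['cx']],[0,c['fy'],c['cy']],[0,0,1.]]); c['D']=np.array(c['D'],float); c['E']=np.array(c['extrinsics']); return c
def plane(c,uv,z):
    p=cv2.undistortPoints(np.array(uv,float).reshape(-1,1,2),c['K'],c['D'])[:,0]
    R,t=c['E'][:3,:3],c['E'][:3,3]; o=-R.T@t
    d=np.c_[p,np.ones(len(p))]@R
    return o+d*((z-o[2])/d[:,2])[:,None]
def proj(c,P):
    R,t=c['E'][:3,:3],c['E'][:3,3]
    return cv2.projectPoints(np.array(P,float).reshape(-1,1,3),cv2.Rodrigues(R)[0],t,c['K'],c['D'])[0][:,0]
E
python3 - <<'E'
from h import *
a=cap('scene');b=cap('top')
cv2.imwrite('pics/s.png',a['pixels']);cv2.imwrite('pics/t.png',b['pixels'])
for c in(a,b): print(c['fx'],np.round(-c['E'][:3,:3].T@c['E'][:3,3],3),np.round(c['E'][:3,:3],2).tolist())
E
```

```text
411.95413480776057 [1.521 0.337 0.854] [[-0.4, 0.91, -0.0], [0.52, 0.23, -0.82], [-0.75, -0.34, -0.57]]
396.32529433814955 [ 0.421 -0.127  1.36 ] [[-0.0, -1.0, -0.03], [-1.0, 0.0, -0.05], [0.05, 0.03, -1.0]]
```

View pics/s.png

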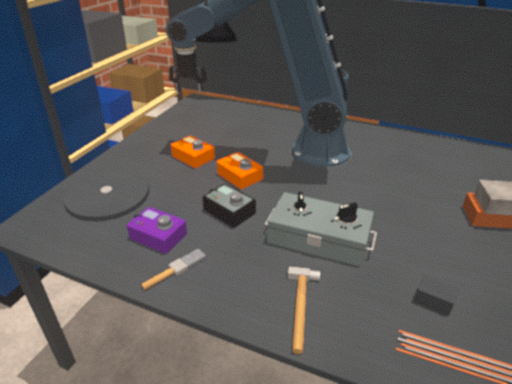

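View pics/t.png

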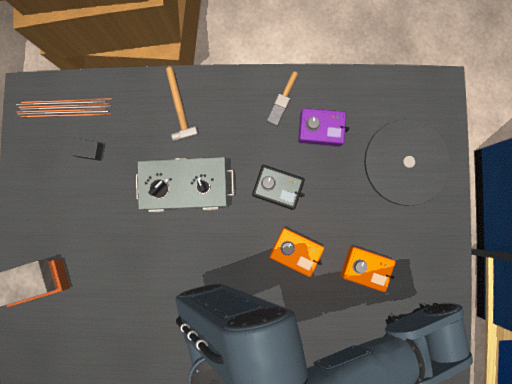

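The scene view shows the lock box at (320,228), and the top view shows it at (182,183), with the large dial at (158,187) and the small dial at (203,185). The remote look-alikes in the top view are purple (323,127), two orange ones (297,251) and (368,268), and a black one at (278,187). The black one is the one to leave alone. Next I'll fit the lid and enlarge the dials.

```bash
python3 - <<'E'
from h import *
b=cap('top'); im=b['pixels']
hsv=cv2.cvtColor(im,cv2.COLOR_BGR2HSV)
m=((hsv[...,2]>100)&(hsv[...,1]<70)).astype(np.uint8); m[:,:125]=0;m[:,245:]=0;m[:145]=0;m[225:]=0
m=cv2.morphologyEx(m,cv2.MORPH_OPEN,np.ones((7,7)))
c=max(cv2.findContours(m,0,2)[0],key=cv2.contourArea)
P=plane(b,c[:,0]+0.0,0.09)
r=cv2.minAreaRect((P[:,:2]*1000).astype(np.float32)); print(r)
ctr=np.array(r[0])/1000
e=cv2.boxPoints(r); d=e-np.roll(e,1,0); k=np.argmax(np.hypot(*d.T)); 
yv=d[k]/np.hypot(*d[k]); yv*=np.sign(yv[1]); th=np.arctan2(-yv[0],yv[1]); print('yaw',th,'ctr',ctr)
R=np.array([[np.cos(th),-np.sin(th)],[np.sin(th),np.cos(th)]])
ax={}
for n,o in(('L',(-.015,.072)),('S',(-.015,-.072))):
    w=ctr+R@o; print(n,w,proj(b,[[*w,.102]]),'polar',np.hypot(*w)); ax[n]=w
x0,x1,y0,y1=130,240,150,220
cv2.imwrite('pics/c.png',cv2.resize(im[y0:y1,x0:x1],None,fx=7,fy=7,interpolation=cv2.INTER_CUBIC))
s=cap('scene');
p=proj(s,[[*ctr,.1]])[0].astype(int);print(p)
cv2.imwrite('pics/cs.png',cv2.resize(s['pixels'][p[1]-45:p[1]+35,p[0]-60:p[0]+60],None,fx=6,fy=6,interpolation=cv2.INTER_CUBIC))
E
```

```text
((537.3271484375, 147.49606323242188), (174.42324829101562, 297.0116271972656), 2.1479501724243164)
yaw 0.037488658 ctr [0.53732715 0.14749606]
L [0.51963914 0.21888328] [[156.99009993 189.67079308]] polar 0.5638570039933296
S [0.52503624 0.07498445] [[201.21366219 187.841085  ]] polar 0.5303637623941443
[322 212]
```

View pics/c.png

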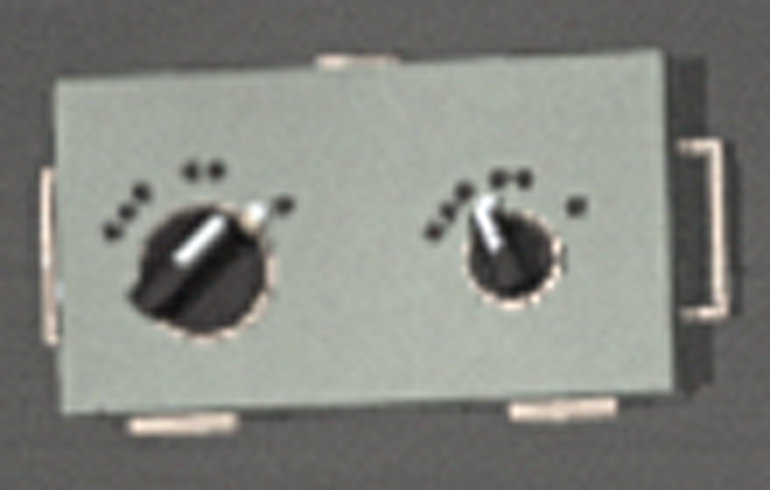

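View pics/cs.png

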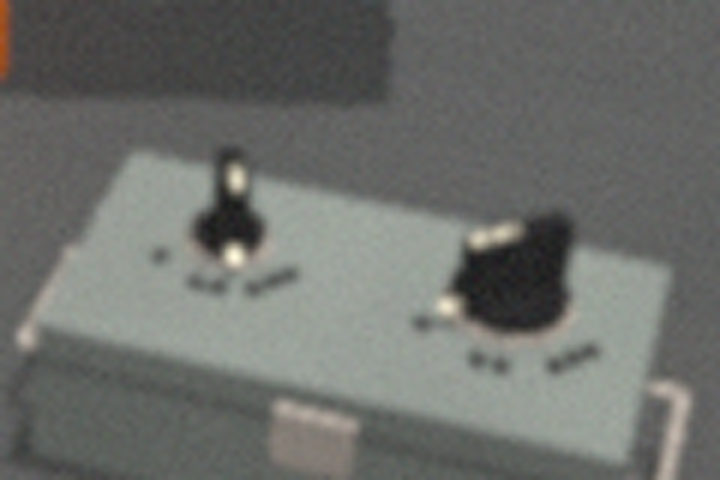

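The first crop shows the large pointer (line from (180,262) to (222,220), nose at (258,212)) just short of the one-dot mark. The small pointer (line from (497,248) to (485,205)) lies slightly to the left of its two-dot mark. I'll refine the pose from the lid corners and discs.

```bash
python3 - <<'E'
from h import *
b=cap('top')
f=lambda q:np.array([[130+(x+.5)/7-.5,150+(y+.5)/7-.5] for x,y in q])
C=plane(b,f([(57,78),(662,50),(675,390),(62,412)]),.09)[:,:2]
ctr=C.mean(0); yv=(C[0]-C[1]+C[3]-C[2])/2; th=np.arctan2(-yv[0],yv[1]); xv=(C[0]+C[1]-C[2]-C[3])/2
print(C,ctr,th,np.hypot(*yv),np.hypot(*xv),np.arctan2(xv[1],xv[0]))
R=np.array([[np.cos(th),-np.sin(th)],[np.sin(th),np.cos(th)]])
for n,o,d,l in(('L',(-.015,.072),(205,270),[(180,262),(222,220)]),('S',(-.015,-.072),(512,258),[(499,250),(490,222)])):
    w=ctr+R@o; dd=plane(b,f([d]),.100)[0,:2]; L=plane(b,f(l),.138)[:,:2]; v=L[1]-L[0]; v2=L[1]-w
    print(n,w,'disc',dd,'line',L,'ang',np.arctan2(v[1],v[0])-th,np.arctan2(v2[1],v2[0])-th)
st=robot.sense();print(st['clock'],st['eef_pos'],np.round(st['eef_rot'],3).tolist(),st['joints'])
E
```

```text
[[ 0.61623809  0.28833724]
 [ 0.6269729   0.00297786]
 [ 0.46953857 -0.00369938]
 [ 0.45948247  0.28323458]] [0.54305801 0.14271257] 0.036313145731790814 0.28633543854300547 0.15720535310233827 0.037475367251209285
L [0.52545392 0.21412053] disc [0.52472221 0.21335135] line [[0.52523362 0.21455924]
 [0.54402038 0.19565264]] ang -0.8248903742036768 -0.819049615363698
S [0.53068187 0.07021546] disc [0.5297294  0.07049032] line [[0.53003824 0.07039023]
 [0.54255167 0.07452172]] ang 0.2825828877338915 0.31171110423642967
0.25 [ 0.16350597 -0.52507661  0.40445172] [[0.955, 0.297, -0.0], [0.297, -0.955, 0.001], [0.0, -0.001, -1.0]] [-1.35357561e+00  3.50959196e-01  1.65205175e+00  1.14264462e-05
  1.13911698e+00 -8.45850236e-02]
```

Request:
jog_arm --steps '[1.8,3.7,0,0.1,3.6,7.4,0,0.2,5.4,11.1,0,0.3,7.2,14.8,0,0.4,9,18.5,0,0.51]' --fingers 8.5 --newtons 40

```text
clock: 0.67
eef_pos: [0.2538, -0.3383, 0.4046]
eef_rot: [[0.685, 0.728, 0.0], [0.728, -0.685, -0.0], [0.0, 0.0, -1.0]]
ft_force: [1.1, -0.5, -0.1]
width: 0.988
finger_force: 0.0
```

Request:
jog_arm --steps '[1.8,3.7,0,0.1,3.6,7.4,0,0.2,5.4,11.1,0,0.3,7.2,14.8,0,0.4,9,18.5,0,0.51]'

```text
clock: 1.08
eef_pos: [0.3437, -0.1532, 0.4049]
eef_rot: [[0.242, 0.97, 0.001], [0.97, -0.242, -0.0], [-0.0, 0.001, -1.0]]
ft_force: [1.0, -0.5, 0.4]
width: 0.997
finger_force: 0.0
```

Request:
jog_arm --steps '[1.8,3.7,0,0.1,3.6,7.4,0,0.2,5.4,11.1,0,0.3,7.2,14.8,0,0.4,9,18.5,0,0.51]'

```text
clock: 1.5
eef_pos: [0.4338, 0.0321, 0.4049]
eef_rot: [[-0.263, 0.965, 0.001], [0.965, 0.263, -0.0], [-0.0, 0.001, -1.0]]
ft_force: [1.1, -1.8, 0.0]
width: 0.993
finger_force: 0.0
```

Request:
jog_arm --steps '[1.8,3.7,0,0.1,3.6,7.4,0,0.2,5.4,11.1,0,0.3,7.2,14.8,0,0.4,9,18.5,0,0.51]'

```text
clock: 1.92
eef_pos: [0.5239, 0.2171, 0.4046]
eef_rot: [[-0.701, 0.714, -0.0], [0.714, 0.701, -0.0], [-0.0, -0.0, -1.0]]
ft_force: [0.4, -0.4, 0.3]
width: 0.993
finger_force: 0.0
```

Request:
jog_arm --steps '[0,0,0,0,0,0,0,0,0,0,0,0]'

```text
clock: 2.17
eef_pos: [0.5232, 0.2146, 0.4043]
eef_rot: [[-0.696, 0.718, -0.001], [0.718, 0.696, -0.0], [0.0, -0.001, -1.0]]
ft_force: [0.4, -0.5, -0.1]
width: 0.994
finger_force: 0.0
```

Request:
jog_arm --steps '[0.2,0,-3,0,0.2,0,-6,0,0.2,0,-8,0,0.2,0,-8,0,0.2,0,-8,0]' --fingers 5

```text
clock: 2.58
eef_pos: [0.5254, 0.2139, 0.3249]
eef_rot: [[-0.695, 0.719, -0.001], [0.719, 0.695, -0.0], [0.001, -0.001, -1.0]]
ft_force: [1.1, -0.8, 0.0]
width: 0.586
finger_force: 0.0
```

```bash
python3 - <<'E'
from h import *
s=cap('scene');print(robot.sense()['eef_pos'],robot.sense()['joints'])
p=proj(s,[[.525,.214,.13]])[0].astype(int);print(p)
cv2.imwrite('pics/l1.png',cv2.resize(s['pixels'][p[1]-50:p[1]+30,p[0]-60:p[0]+60],None,fx=6,fy=6,interpolation=cv2.INTER_CUBIC))
E
```

```text
[0.52572573 0.21415735 0.32600325] [ 3.04835978e-01  4.73971071e-01  1.67918083e+00 -7.48721049e-05
  9.87383114e-01 -4.64624885e-01]
[347 207]
```

View pics/l1.png

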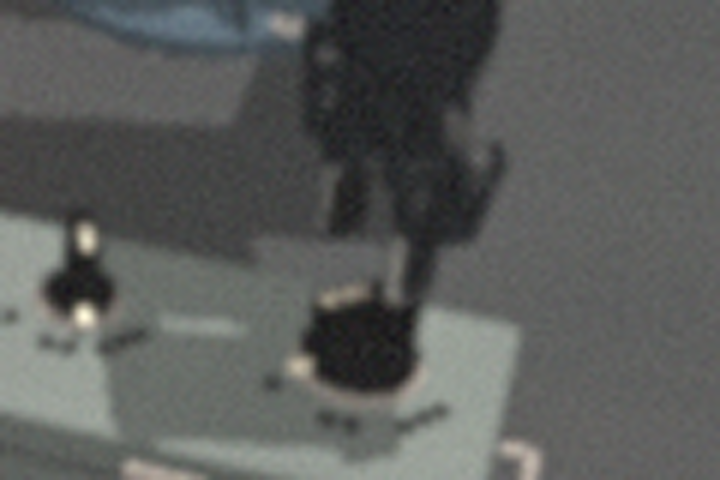

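The crop shows the fingers ((345,200) and (408,270)) straddling the large dial's bar at (355,300). I'll descend and close.

Request:
jog_arm --steps '[0,0,-1.5,0,0,0,-3,0,0,0,-4,0,0,0,-4,0,0,0,-4,0]'

```text
clock: 3.05
eef_pos: [0.5257, 0.2148, 0.2856]
eef_rot: [[-0.697, 0.717, 0.001], [0.717, 0.697, 0.0], [-0.0, 0.001, -1.0]]
ft_force: [0.7, -0.1, 1.0]
width: 0.589
finger_force: 0.0
```

Request:
jog_arm --steps '[0,0,0,0,0,0,0,0,0,0,0,0,0,0,0,0,0,0,0,0]' --fingers 1 --newtons 30

```text
clock: 3.47
eef_pos: [0.525, 0.2143, 0.2857]
eef_rot: [[-0.697, 0.717, -0.002], [0.717, 0.697, -0.002], [0.0, -0.003, -1.0]]
ft_force: [-9.1, -8.0, 11.6]
width: 0.177
finger_force: 31.8
```

Request:
jog_arm --steps '[-0.05,-0.05,0,0.1,-0.05,-0.05,0,0.2,-0.05,-0.05,0,0.3,-0.05,-0.05,0,0.4,-0.05,-0.05,0,0.5]'

```text
clock: 3.88
eef_pos: [0.5249, 0.2144, 0.2857]
eef_rot: [[-0.957, 0.291, 0.0], [0.291, 0.957, 0.0], [0.0, 0.0, -1.0]]
ft_force: [-4.0, -0.6, 8.1]
width: 0.182
finger_force: 31.0
```

Request:
jog_arm --steps '[0,0,0,0.1,0,0,0,0.2,0,0,0,0.3,0,0,0,0.33,0,0,0,0.33]'

```text
clock: 4.3
eef_pos: [0.5249, 0.2147, 0.2857]
eef_rot: [[-0.999, -0.032, 0.0], [-0.032, 0.999, 0.001], [-0.0, 0.001, -1.0]]
ft_force: [-4.9, 2.6, 7.1]
width: 0.182
finger_force: 31.1
```

Request:
jog_arm --steps '[0,0,0,0,0,0,0,0,0,0,0,0]'

```text
clock: 4.55
eef_pos: [0.5249, 0.2147, 0.2857]
eef_rot: [[-1.0, -0.03, 0.0], [-0.03, 1.0, 0.001], [-0.0, 0.001, -1.0]]
ft_force: [-4.4, 1.5, 5.7]
width: 0.179
finger_force: 31.1
```

Large dial turned. I'll open the fingers, rise and check.

Request:
jog_arm --steps '[0,0,0,0,0,0,0,0,0,0,0,0,0,0,0,0,0,0,0,0]' --fingers 5

```text
clock: 4.97
eef_pos: [0.525, 0.2143, 0.2847]
eef_rot: [[-1.0, -0.03, 0.0], [-0.03, 1.0, -0.0], [-0.0, -0.0, -1.0]]
ft_force: [-0.5, -0.3, 0.0]
width: 0.582
finger_force: 0.0
```

Request:
jog_arm --steps '[0,0,2,0,0,0,4,0,0,0,7,0,0,0,10,0,0,0,10,0]'

```text
clock: 5.38
eef_pos: [0.5258, 0.2146, 0.3903]
eef_rot: [[-1.0, -0.03, 0.008], [-0.03, 1.0, 0.002], [-0.008, 0.002, -1.0]]
ft_force: [0.4, 0.4, 0.3]
width: 0.584
finger_force: 0.0
```

Request:
jog_arm --steps '[0.1,-3.6,0,0.06,0.2,-7.2,0,0.12,0.3,-10.8,0,0.18,0.5,-14.4,0,0.24,0.5,-14.4,0,0.3]'

```text
clock: 5.8
eef_pos: [0.5301, 0.0658, 0.3844]
eef_rot: [[-0.946, -0.324, -0.0], [-0.324, 0.946, -0.001], [0.0, -0.001, -1.0]]
ft_force: [0.1, -0.7, 0.5]
width: 0.586
finger_force: 0.0
```

Request:
jog_arm --steps '[0,0,-3,0,0,0,-6,0,0,0,-6,0,0,0,-6,0]'

```text
clock: 6.13
eef_pos: [0.5299, 0.0703, 0.3241]
eef_rot: [[-0.946, -0.324, -0.003], [-0.324, 0.946, -0.0], [0.003, 0.001, -1.0]]
ft_force: [0.7, 0.1, 0.5]
width: 0.583
finger_force: 0.0
```

```bash
python3 - <<'E'
from h import *
s=cap('scene');st=robot.sense();print(st['eef_pos'],np.arctan2(st['eef_rot'][1][0],st['eef_rot'][0][0])+2*np.pi,st['joints'])
cv2.imwrite('pics/l2.png',cv2.resize(s['pixels'][155:255,260:385],None,fx=6,fy=6,interpolation=cv2.INTER_CUBIC))
E
```

```text
[0.53029305 0.07048098 0.32540806] 3.471917450432798 [ 4.51040601e-02  4.21477204e-01  1.76614949e+00 -1.28957773e-05
  9.54015803e-01 -1.85600960e+00]
```

View pics/l2.png

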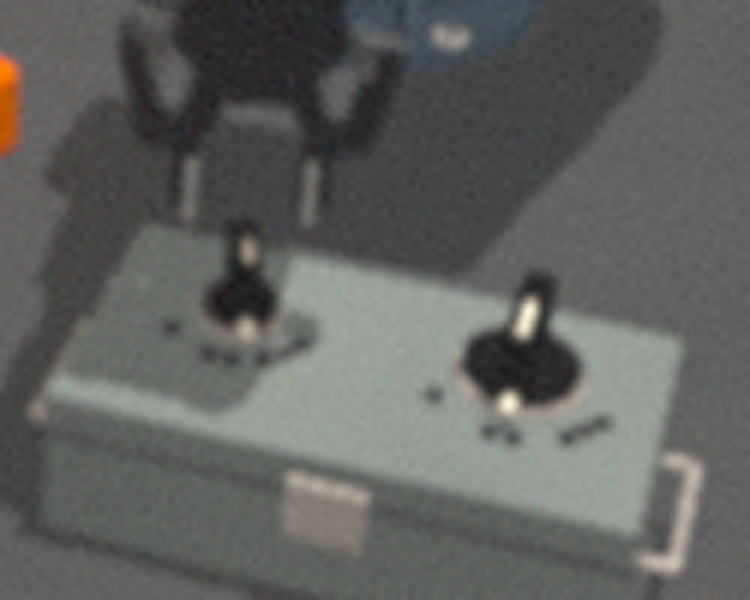

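The large pointer (nose (508,402)) now faces its two-dot mark (502,433). The fingers (188,190) and (310,190) straddle the small dial's bar at (245,245).

Request:
jog_arm --steps '[0,0,-1.5,0,0,0,-3,0,0,0,-4,0,0,0,-4,0,0,0,-4,0]'

```text
clock: 6.6
eef_pos: [0.5303, 0.0705, 0.2855]
eef_rot: [[-0.946, -0.324, 0.001], [-0.324, 0.946, 0.0], [-0.001, -0.0, -1.0]]
ft_force: [0.9, -0.3, 0.2]
width: 0.586
finger_force: 0.0
```

Request:
jog_arm --steps '[0,0,0,0,0,0,0,0,0,0,0,0,0,0,0,0,0,0,0,0]' --fingers 0.8 --newtons 30

```text
clock: 7.02
eef_pos: [0.5303, 0.071, 0.2857]
eef_rot: [[-0.946, -0.324, 0.002], [-0.324, 0.946, 0.002], [-0.002, 0.001, -1.0]]
ft_force: [0.4, 7.3, 4.7]
width: 0.157
finger_force: 32.7
```

Request:
jog_arm --steps '[0,0.05,0,-0.1,0,0.05,0,-0.2,0,0.05,0,-0.3,0,0.05,0,-0.4,0,0.05,0,-0.5]'

```text
clock: 7.43
eef_pos: [0.5304, 0.0706, 0.2857]
eef_rot: [[-0.985, 0.174, 0.002], [0.174, 0.985, -0.001], [-0.002, -0.0, -1.0]]
ft_force: [-0.5, -4.2, 4.7]
width: 0.158
finger_force: 33.1
```

Request:
jog_arm --steps '[0,0,0,-0.1,0,0,0,-0.2,0,0,0,-0.3,0,0,0,-0.4,0,0,0,-0.5]'

```text
clock: 7.85
eef_pos: [0.5302, 0.0702, 0.2857]
eef_rot: [[-0.781, 0.624, 0.001], [0.624, 0.781, -0.002], [-0.002, -0.001, -1.0]]
ft_force: [-2.7, -10.1, 7.7]
width: 0.16
finger_force: 33.6
```

Request:
jog_arm --steps '[0,0,0,-0.1,0,0,0,-0.19,0,0,0,-0.19,0,0,0,-0.19,0,0,0,-0.19]'

```text
clock: 8.27
eef_pos: [0.53, 0.07, 0.2857]
eef_rot: [[-0.653, 0.758, 0.0], [0.758, 0.653, -0.002], [-0.002, -0.001, -1.0]]
ft_force: [-4.2, -10.3, 8.3]
width: 0.158
finger_force: 33.5
```

Request:
jog_arm --steps '[0,0,0,0,0,0,0,0,0,0,0,0,0,0,0,0,0,0,0,0]' --fingers 5

```text
clock: 8.68
eef_pos: [0.53, 0.071, 0.2847]
eef_rot: [[-0.653, 0.758, 0.0], [0.758, 0.653, 0.0], [0.0, 0.0, -1.0]]
ft_force: [0.2, 0.7, 0.7]
width: 0.586
finger_force: 0.0
```

Request:
jog_arm --steps '[0,0,2,0,0,0,4,0,0,0,7,0,0,0,10,0,0,0,10,0]'

```text
clock: 9.1
eef_pos: [0.5309, 0.071, 0.3901]
eef_rot: [[-0.653, 0.758, 0.008], [0.758, 0.653, 0.0], [-0.005, 0.006, -1.0]]
ft_force: [0.7, 0.5, 1.2]
width: 0.586
finger_force: 0.0
```

Request:
jog_arm --steps '[0,0,2,0,0,0,4,0,0,0,4,0,0,0,4,0,0,0,4,0]'

```text
clock: 9.52
eef_pos: [0.5298, 0.0709, 0.4238]
eef_rot: [[-0.653, 0.758, -0.001], [0.758, 0.653, -0.0], [0.001, -0.001, -1.0]]
ft_force: [0.1, 0.1, 0.4]
width: 0.583
finger_force: 0.0
```

```bash
python3 - <<'E'
from h import *
s=cap('scene');st=robot.sense();print(st['eef_pos'],st['ft_force'])
cv2.imwrite('pics/l3.png',cv2.resize(s['pixels'][155:255,260:385],None,fx=6,fy=6,interpolation=cv2.INTER_CUBIC))
E
```

```text
[0.52982301 0.07090257 0.42359738] [-0.96090236  0.35886277 -0.40252959]
```

View pics/l3.png

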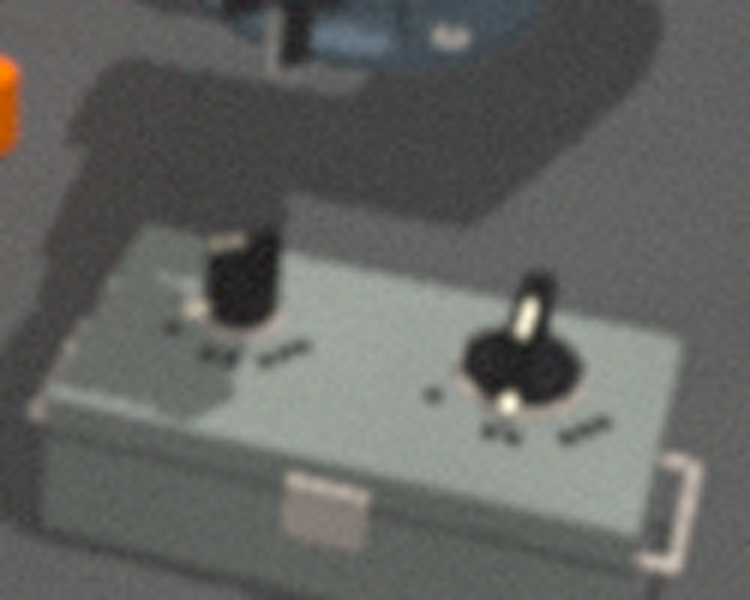

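The small pointer (nose (192,310)) is at its one-dot mark (172,327), and the measured tool angle gives about -0.90. The large pointer is still at two dots and the arm is clear. Handing in.

```bash
python3 -c "
from bench import robot
print(robot.job_done())"
```

```text
the job is handed in; nothing more can be done
None
```

I turned the large dial to the two-dot mark, then the small dial to the one-dot mark, let go, and handed the job in at about 9.6 s; I never went near the remote's knob, and no verdict was returned.

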